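Find the heavy side of a blower wheel and hold it down

TASK

The blower wheel on the balancing stand is out of balance: somewhere round it, unseen, it is heavy. Take its crank handle, turn the wheel at least one whole turn, feeling where it is heavy, then bring the heavy side straight down and finish with the wheel held still there, the handle still gripped. Leave the other things on the bench alone.

Things in the scene. Friction and masses are not known exactly. Their poses are not given: they have to be found in the camera images.
- stand: Fixed bench stand: steel foot plate 150 x 170 x 12 mm and, behind the wheel, an upright aluminium bearing bracket. Origin on the bench under the middle of the wheel; its -x axis is the front (towards the crank and roughly the robot), y along the wheel's face, z up. The axle lies along its x axis.
- axle (a point): Centre of the wheel on its axle, 160 mm above the bench. Turning the wheel takes 0.22 N m of steady bearing drag (4 N at the handle) at all angles and both ways, plus 0.17 to 0.2 N m times the sine of the hidden heavy spot's angle from straight down: 3 to 3.7 N more at the handle while the spot is lifted past axle level, as much less while it sinks, nothing at bottom and top.
- rotor (a joint): Angle q (rad) of the grey, evenly vaned blower wheel (144 mm across, 52 mm wide): 0 with the crank handle straight above the axle, growing clockwise seen from the front, without stops. Handle line at stand y = -0.055 sin q, z = 0.160 + 0.055 cos q. It stays where it is left. The heavy spot's angle to the crank differs each time; it is not near the bottom at the start; crank parts balance one another.
- handle: Black round sleeve spinning freely on the crank pin, so that an upright hand can follow the whole circle. 14 mm in diameter (17 mm end collars), 62 mm long, along the stand's x axis, 55 mm from the axle line. Origin at its middle, 82 mm in front of the wheel's centre; the crank bar ends 11 mm behind the sleeve. Grip across the diameter, at the middle or nearer the front end.
- tape_roll: Roll of tape lying flat, 86 mm in diameter, 12 mm high; bystander. Origin under its centre.
- flux_jar: Small round jar, 38 mm in diameter, 33 mm high; bystander. Origin under its centre.
- cutters: Flush cutters lying flat, 123 x 46 x 12 mm, long axis x; bystander. Origin under the centre.
- driver_grey: Grey precision screwdriver lying flat, 105 mm long along y, 20 mm wide; bystander. Origin under the centre.

How it is judged:
By the outcome, as a careful person would: the job done as asked, in the order asked, and still so for the second after the job is handed in, while the arm keeps its last pose, push and grip.
It also fails if it takes over 72 s, if anything falls off the work surface, if the arm or the gripper's body presses on something with over 40 N, if the wrist force passes 120 N, or if a joint passes its speed limit or range.

ROBOT

A 6-joint arm with a two-finger parallel gripper is mounted at the origin on a cart in front of the work surface, level with it; the furniture and walls round the work are solid. World frame = base frame: x ahead of the robot, y to its left, z up, the work surface at z = 0. Lengths are in mm, angles in rad, forces in N, time in s.
With the tool pointing down it reaches from about 375 to 975 mm from the base axis. Payload 3.8 kg.
Tool frame: the origin (TCP) lies at the centre of the arm's flange, where the gripper is bolted on; the fingertips stand ctrl.nose_length ahead of it and the grasp point (between the pads) lies 155 mm ahead of it (ctrl.nose_length is the distance from the TCP to the fingertips, in mm); z points along the fingers, y is the line along which they close (so a half turn about z gives the same grasp; the last joint's range is limited). The gripper opens to 85 mm and grips with 20 to 120 N. Pads are 22 mm wide; open, the fingers measure 114 mm over their backs; the gripper's body (76 mm by 85 mm) begins 54 mm behind the grasp point. The pads swing forward as they close: fully open they stand 13 mm farther back than shut.
Start: joints at [-1.205, 0.264, 1.604, -0, 1.274, -0.037], TCP at [264.592, -620.976, 404.68] pointing down, gripper open.
Joint ranges: [-2.63, 2.63], [-0.94, 2.18], [0.31, 2.57], [-1.31, 4.45], [0, 2.66], [-2.55, 2.55]. Speed limits (rad/s): [2.57, 2.57, 3.14, 3.14, 3.14, 3.14].

INTERFACE

Orientations are given as a unit quaternion [w, x, y, z].
In Python, from rig import telemetry, get_image, camera_params, job, ctrl gives the robot as it stands. The module is installed in compiled form; this text tells all that it offers.
- The arm moves only by the shell command python3 -m jog 'ROWS'. ROWS is JSON, a list of rows, each an object with "delta_rot": the turn, a rotation vector about the world's x, y, z in rad, a list of three; "travel": the shift along the world's x, y, z in cm, a list of three; "grip": the closure, from 0 (fully open) to 1 (shut). A call has 1 to 12 rows; each row is the pose to reach, as a shift and turn from the pose commanded when the call began; what a row does not reach only later rows make up. A row lasts 1/12 s, in which the tool goes at most 41.7 mm and 7.16 degrees, less where a joint would pass 70% of its speed; a pose out of reach is approached as far as the arm can. A call with a gripper value outside its range is refused whole. The fingers move at their own pace and stop on an object; the grip force is fixed at half the most. Time passes only in rows, so rows that repeat a pose let the fingers close. It gives the time, the measured TCP pose, the force, the opening and the grip force at its end, in the units of the state.
- telemetry.sense(): the state, without advancing time (a new reading comes with each control period).
- get_image(name): name is "scene" or "top" or "wrist"; returns the picture (420x560x3 uint8, red, green, blue); there is no depth.
- camera_params(name): a dict with "fx", "fy", "cx", "cy" (pixels), "view" (4x4, takes a point from world to camera coordinates). Camera axes: x right, y up, looking along -z (the intrinsics and any distortion apply to the point x, -y, -z); pixel columns grow to the right and rows downward; lengths in mm; the calibration is good to about 2 mm. The wrist camera is an equidistant fisheye: a pixel r from the principal point sees the ray r / f radians off the axis. A picture is of the moment at which its call begins: read the wrist's pose just before it. camera_params takes no time and is no camera call; for the wrist camera it gives the pose at the moment of the call.
- job.hand_in(): hands the job in; it is judged then, once.
The state is a dict: "t": time; "joint_pos": joint angles; "qvel": joint speeds; "effort": joint torques, N m; "tool_pos": TCP position; "eef_rot": TCP orientation; "ft_force": force on the tool from outside, world axes, zero at the start; "moment": the same for the moment, N m; "gripper_width": opening from 0.0 (shut) to 1.0 (fully open); "finger_force": force on a finger pad.
Only numpy, scipy, OpenCV 4.12 (cv2) and the standard library are available. Lean on these libraries where they do the work, as an engineer would, in place of code of your own. Each camera call takes 0.05 s, during which the arm holds its last target. There are 200 camera calls.

## Working session

There is one attempt and no reset: what is moved stays moved. The work goes in short steps, Python scripts to look and compute and a shell command to move; the robot and the scene stay as the last step left them, time stands still between calls to the robot, and variables do not carry over. Pictures are saved under pics/ and viewed, at most 10 in all, crops included, and the job is handed in when it is done.

```bash
mkdir -p pics
python3 - <<'E'
from rig import telemetry,get_image,camera_params,ctrl
import cv2,numpy as np
s=telemetry.sense();print(s,ctrl.nose_length)
for n in("scene","top"):
    cv2.imwrite(f"pics/{n}0.png",get_image(n)[...,::-1]);p=camera_params(n);print(n,p)
E
```

```text
{'t': 0.0, 'joint_pos': array([-1.20491257e+00,  2.64777802e-01,  1.60536922e+00,  1.67413829e-05,
        1.27375932e+00, -3.68719501e-02]), 'qvel': array([ 5.65077818e-04,  1.96550643e-03,  5.37226232e-05,  7.90485263e-04,
        8.11301512e-05, -1.91508940e-03]), 'effort': array([ 1.00680343e-03, -5.15105224e+01, -3.67317116e+01,  2.71315275e-05,
        1.27923393e-02, -9.70057101e-06]), 'tool_pos': array([ 264.46313699, -620.65594   ,  403.34758214]), 'eef_rot': array([-1.14253668e-03,  9.79791747e-01,  2.00016985e-01, -1.81557284e-04]), 'ft_force': array([ 0.17460742, -0.50852414, -0.31207187]), 'moment': array([-0.02662272,  0.01097852, -0.01147411]), 'finger_force': 0.0, 'gripper_width': 1.002926308096736} 173.4
scene {'fx': 385.06296916351585, 'fy': 385.06296916351585, 'cx': 277.7750216779814, 'cy': 205.52755088901066, 'view': array([[-7.27455162e-01, -6.85849731e-01,  2.04727625e-02,
         4.01092970e+02],
       [ 4.97941445e-01, -5.07149485e-01,  7.03458398e-01,
        -3.56590753e+02],
       [-4.72084002e-01,  5.21928680e-01,  7.10441517e-01,
        -8.35837838e+02],
       [ 0.00000000e+00,  0.00000000e+00,  0.00000000e+00,
         1.00000000e+00]])}
top {'fx': 519.2736371869988, 'fy': 519.2736371869988, 'cx': 283.83787849004705, 'cy': 215.0958239572737, 'view': array([[-1.96682632e-02, -9.99803909e-01, -2.30275068e-03,
         1.24854027e+01],
       [ 9.95325799e-01, -1.97978749e-02,  9.45230055e-02,
        -5.63951594e+02],
       [-9.45500600e-02, -4.32883808e-04,  9.95520014e-01,
        -1.53690800e+03],
       [ 0.00000000e+00,  0.00000000e+00,  0.00000000e+00,
         1.00000000e+00]])}
```

View pics/scene0.png

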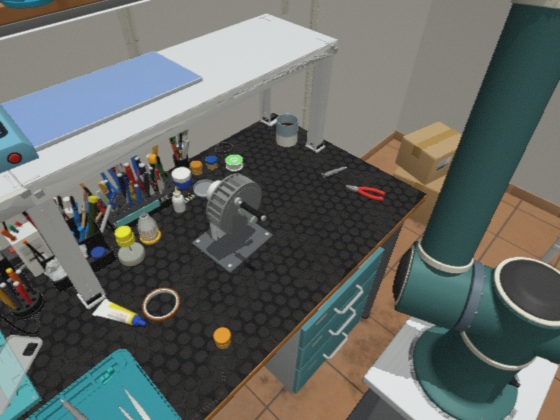

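View pics/top0.png

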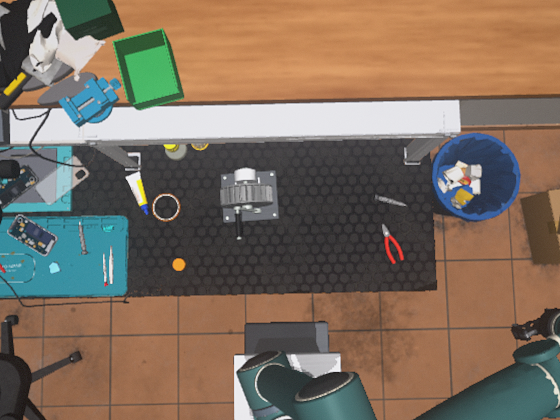

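The scene view shows the wheel at about (235,205) and the black handle at (255,213). In the top view the wheel is near (247,195) and the handle runs from (240,212) to (239,237). I'll enlarge both.

Run:
```python
import cv2,numpy as np
a=cv2.imread("pics/top0.png")[160:250,200:300];b=cv2.imread("pics/scene0.png")[160:280,180:290]
o=np.hstack([cv2.resize(a,(400,360),interpolation=2),cv2.resize(b,(330,360),interpolation=2)])
o=np.clip(o.astype(float)*1.6,0,255).astype(np.uint8);cv2.imwrite("pics/c1.png",o)
```

```text
(no output)
```

View pics/c1.png

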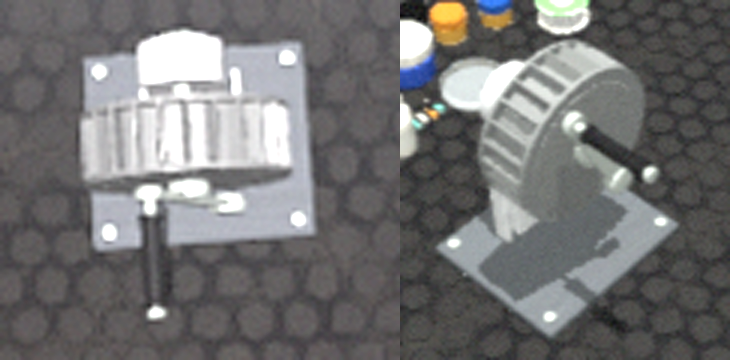

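The left crop (4x) shows the plate corners at (83,58), (301,42), (315,234), (96,248), and the handle tip at (156,312) with its sleeve starting near (151,212). The right crop (3x) shows the tip at (250,173) and the sleeve's back end at (185,130). The handle is up and to the left.

```bash
cat > h.py <<'E'
import numpy as np
from rig import camera_params
def ray(n,u,v):
    p=camera_params(n);V=p["view"];R,t=V[:3,:3],V[:3,3]
    d=R.T@np.array([(u-p["cx"])/p["fx"],-(v-p["cy"])/p["fy"],-1]);return -R.T@t,d/np.linalg.norm(d)
def plane(n,u,v,z):
    c,d=ray(n,u,v);return c+d*(z-c[2])/d[2]
def tri(a,b):
    (c,d),(e,f)=ray("top",*a),ray("scene",*b)
    s=np.linalg.lstsq(np.c_[d,-f],e-c,rcond=None)[0];P,Q=c+d*s[0],e+f*s[1];return (P+Q)/2,np.linalg.norm(P-Q)
E
python3 - <<'E'
from h import *
np.set_printoptions(precision=1,suppress=True)
C=np.array([plane("top",200+u/4,160+v/4,12) for u,v in[(83,58),(301,42),(315,234),(96,248)]])
print(C,np.linalg.norm(C-np.roll(C,-1,0),axis=1))
S=np.array([plane("scene",180+u/3,160+v/3,12) for u,v in[(38,248),(277,226),(156,335)]]);print("scene L,R,front",S)
m=C.mean(0);ax=(C[0]+C[1]-C[2]-C[3])/2;yaw=np.arctan2(ax[1],ax[0]);print(m,yaw, np.arctan2(*(C[0]-C[1])[[0,1]]))
for a,b in[((156,312),(250,173)),((151,208),(183,130))]:
    P,e=tri((200+a[0]/4,160+a[1]/4),(180+b[0]/3,160+b[1]/3));d=P-m;c,s=np.cos(yaw),np.sin(yaw)
    print(P,e,"stand",c*d[0]+s*d[1],-s*d[0]+c*d[1],P[2])
E
```

```text
[[694.2 192.1  12. ]
 [703.3  25.   12. ]
 [555.4  17.   12. ]
 [548.  183.4  12. ]] [167.4 148.1 166.6 146.4]
scene L,R,front [[690.7 192.   12. ]
 [553.   20.9  12. ]
 [542.5 181.1  12. ]]
[625.2 104.4  12. ] 0.05650431493230719 -0.054112682263604994
[487.9 120.8 210.5] 0.7006946737389338 stand -136.213189919977 24.170222669893477 210.47373307018876
[557.4 123.6 208.7] 0.4185651028091087 stand -66.68161490118246 23.01066348906583 208.68787131850752
```

The plate measures 167 x 148 mm against the stated 170 x 150. The handle radius comes to 54.9 mm (55 stated), with q ≈ -0.44 and handle z ≈ 210. I'll move above the handle now.

```bash
python3 -m jog '[{"travel":[1.2,3.7,0.3],"delta_rot":[0,0,-0.03],"grip":0},{"travel":[2.5,7.4,0.6],"delta_rot":[0,0,-0.06],"grip":0},{"travel":[3.7,11.1,0.9],"delta_rot":[0,0,-0.09],"grip":0},{"travel":[5,14.8,1.2],"delta_rot":[0,0,-0.12],"grip":0},{"travel":[6.2,18.5,1.5],"delta_rot":[0,0,-0.15],"grip":0},{"travel":[7.5,22.2,1.8],"delta_rot":[0,0,-0.18],"grip":0},{"travel":[8.7,25.9,2],"delta_rot":[0,0,-0.21],"grip":0},{"travel":[10,29.6,2.2],"delta_rot":[0,0,-0.24],"grip":0},{"travel":[11.2,33.3,2.4],"delta_rot":[0,0,-0.27],"grip":0},{"travel":[12.5,37,2.5],"delta_rot":[0,0,-0.3],"grip":0},{"travel":[12.5,37,2.5],"delta_rot":[0,0,-0.349],"grip":0},{"travel":[12.5,37,2.5],"delta_rot":[0,0,-0.349],"grip":0}]'
python3 -m jog '[{"travel":[1.2,3.7,0],"grip":0},{"travel":[2.5,7.4,0],"grip":0},{"travel":[3.7,11.1,0],"grip":0},{"travel":[5,14.8,0],"grip":0},{"travel":[6.2,18.5,0],"grip":0},{"travel":[7.5,22.2,0],"grip":0},{"travel":[8.7,25.9,0],"grip":0},{"travel":[10,29.6,0],"grip":0},{"travel":[11.2,33.3,0],"grip":0},{"travel":[12.5,37.3,0],"grip":0},{"travel":[12.5,37.3,0],"grip":0},{"travel":[12.5,37.3,0],"grip":0}]'
python3 - <<'E'
from rig import *
from scipy.spatial.transform import Rotation as R
import cv2
s=telemetry.sense();q=s["eef_rot"];print(s["joint_pos"],R.from_quat([*q[1:],q[0]]).as_matrix())
cv2.imwrite("pics/t1.png",get_image("top")[...,::-1]);cv2.imwrite("pics/w1.png",get_image("wrist")[...,::-1])
E
```

```text
t: 1.1
tool_pos: [390.0, -248.8, 429.5]
eef_rot: [-0.0, 1.0, 0.029, -0.0]
ft_force: [-0.5, 0.3, -0.2]
gripper_width: 0.998
finger_force: 0.0
[-6.21654947e-01 -1.63032448e-01  2.00530299e+00  3.22613889e-06
  1.29936928e+00  8.92095416e-01] [[ 9.98373369e-01  5.70141645e-02 -3.65317942e-05]
 [ 5.70141656e-02 -9.98373369e-01  2.99950650e-05]
 [-3.47622269e-05 -3.20291038e-05 -9.99999999e-01]]$[0]: bad value
```

View pics/w1.png

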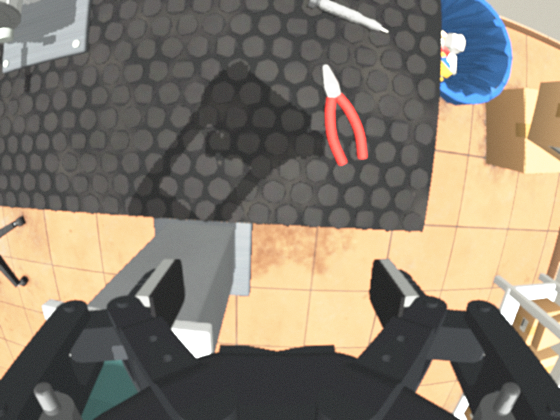

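The second call was refused because delta_rot was missing, so the arm stands halfway. The wrist view shows the cutters at (345,115) and the plate at the upper left (45,40). I'll continue.

```bash
python3 -m jog '[{"travel":[1.2,3.7,0],"delta_rot":[0,0,0],"grip":0},{"travel":[2.5,7.4,0],"delta_rot":[0,0,0],"grip":0},{"travel":[3.7,11.1,0],"delta_rot":[0,0,0],"grip":0},{"travel":[5,14.8,0],"delta_rot":[0,0,0],"grip":0},{"travel":[6.2,18.5,0],"delta_rot":[0,0,0],"grip":0},{"travel":[7.5,22.2,0],"delta_rot":[0,0,0],"grip":0},{"travel":[8.7,25.9,0],"delta_rot":[0,0,0],"grip":0},{"travel":[10,29.6,0],"delta_rot":[0,0,0],"grip":0},{"travel":[11.2,33.3,0],"delta_rot":[0,0,0],"grip":0},{"travel":[12.5,37.0,0],"delta_rot":[0,0,0],"grip":0},{"travel":[12.5,37.0,0],"delta_rot":[0,0,0],"grip":0},{"travel":[12.5,37.0,0],"delta_rot":[0,0,0],"grip":0}]'
python3 - <<'E'
from rig import *
import cv2
print(telemetry.sense()["joint_pos"],camera_params("wrist"))
F=[]
for i in range(4):
    im=get_image("wrist");F.append(telemetry.sense()["ft_force"])
print(F)
cv2.imwrite("pics/w2.png",im[...,::-1])
E
```

```text
t: 2.2
tool_pos: [515.5, 119.5, 428.9]
eef_rot: [0.0, 1.0, 0.028, -0.001]
ft_force: [-0.3, -0.2, -1.0]
gripper_width: 1.0
finger_force: 0.0
[ 1.80802130e-01 -2.76241919e-02  1.88310871e+00 -4.57144925e-04
  1.28752711e+00  1.69546862e+00] {'fx': 325.19226210127806, 'fy': 325.19226210127806, 'cx': 276.5728474061212, 'cy': 211.270077234704, 'view': array([[ 5.73233310e-02, -9.98353671e-01,  1.99579276e-03,
         9.04048976e+01],
       [ 9.62874836e-01,  5.47577820e-02, -2.64336217e-01,
        -4.62059335e+02],
       [ 2.63791747e-01,  1.70743311e-02,  9.64428526e-01,
        -5.38109898e+02],
       [ 0.00000000e+00,  0.00000000e+00,  0.00000000e+00,
         1.00000000e+00]])}
[array([ 0.50298976, -0.49762131, -0.88987743]), array([-0.97664305,  0.63253486,  0.56205073]), array([-0.23059992, -0.13215113,  1.30574795]), array([ 0.74136368, -0.87772092, -0.81575064])]
```

View pics/w2.png

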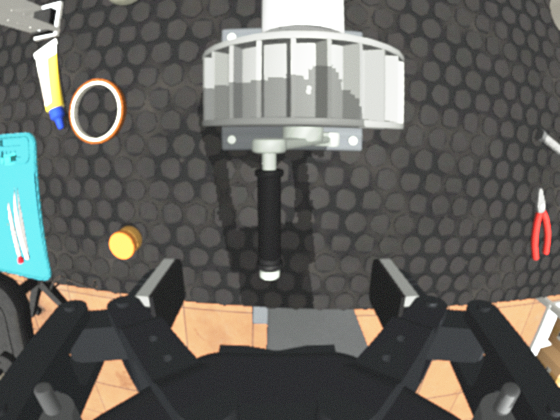

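The wrist view shows the sleeve from (269,171) to (270,270) and the pin's end cap at (270,276), centred between the pads. I'll cast those points onto z = 210, with the wheel's rim edges for a check.

```bash
cat >> h.py <<'E'
def fish(u,v,z):
    p=camera_params("wrist");V=p["view"];R,t=V[:3,:3],V[:3,3];a,b=(u-p["cx"])/p["fx"],(v-p["cy"])/p["fy"];r=np.hypot(a,b)
    d=R.T@np.array([np.sin(r)*a/r,-np.sin(r)*b/r,-np.cos(r)]);c=-R.T@t;return c+d*(z-c[2])/d[2]
E
python3 - <<'E'
from h import *
for u,v,z in[(269,171,210),(270,270,210),(270,278,210),(268,145,210),(304,35,230),(304,122,230)]:print(u,v,fish(u,v,z).round(1))
E
```

```text
269 171 [553.7 124.8 210. ]
270 270 [490.9 121.3 210. ]
270 278 [485.2 121.1 210. ]
268 145 [568.7 126.2 210. ]
304 35 [628.9 110.5 230. ]
304 122 [582.9 108.1 230. ]
```

```bash
python3 -m jog '[{"travel":[0,0.3,-1.5],"delta_rot":[0,0,0],"grip":0},{"travel":[0,0.3,-3],"delta_rot":[0,0,0],"grip":0},{"travel":[0,0.3,-4.5],"delta_rot":[0,0,0],"grip":0},{"travel":[0,0.3,-6],"delta_rot":[0,0,0],"grip":0},{"travel":[0,0.3,-6.5],"delta_rot":[0,0,0],"grip":0},{"travel":[0,0.3,-6.5],"delta_rot":[0,0,0],"grip":0.5},{"travel":[0,0.3,-6.5],"delta_rot":[0,0,0],"grip":0.5}]'
python3 -m jog '[{"travel":[0,0,0],"delta_rot":[0,0,0],"grip":1},{"travel":[0,0,0],"delta_rot":[0,0,0],"grip":1},{"travel":[0,0,0],"delta_rot":[0,0,0],"grip":1},{"travel":[0,0,0],"delta_rot":[0,0,0],"grip":1},{"travel":[0,0,0],"delta_rot":[0,0,0],"grip":1},{"travel":[0,0,0],"delta_rot":[0,0,0],"grip":1}]'
python3 - <<'E'
from rig import *
import cv2
cv2.imwrite("pics/w3.png",get_image("wrist")[...,::-1]);s=telemetry.sense();print(s["tool_pos"],s["ft_force"],s["gripper_width"])
E
```

```text
t: 2.98
tool_pos: [514.6, 121.1, 365.0]
eef_rot: [0.0, 1.0, 0.026, 0.0]
ft_force: [-0.5, 1.1, 0.3]
gripper_width: 0.75
finger_force: 0.0
t: 3.48
tool_pos: [514.9, 122.2, 365.5]
eef_rot: [-0.0, 1.0, 0.027, 0.001]
ft_force: [-0.4, 1.5, 2.6]
gripper_width: 0.144
finger_force: 58.5
[514.84069659 122.24800139 365.45921016] [0.20470535 1.02536281 3.50367826] 0.14323186639526117
```

View pics/w3.png

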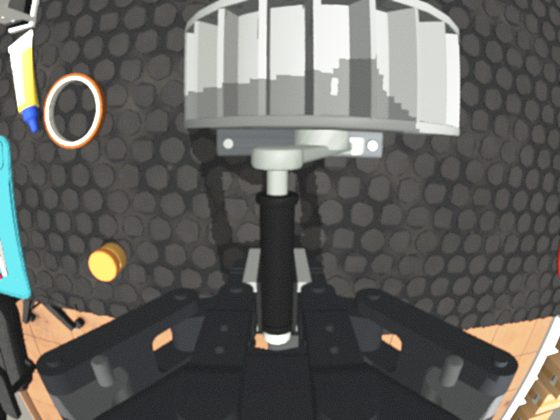

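Gripped: finger force 58 N and width 12 mm, with the sleeve at (275,270) between the pads. Next I'll work out the circle increments.

Run:
```python
import numpy as np
q=np.radians(np.arange(-25,341,5));y=-5.5*np.sin(q);z=5.5*np.cos(q)
P=np.c_[-0.056*(y-y[0]),y-y[0],z-z[0]].round(2);D=np.diff(P,axis=0).round(2)
for a,d in zip(range(-20,341,5),D):print(a,d.tolist(),end="; ")
```

```text
-20 [0.02, -0.44, 0.18]; -15 [0.03, -0.46, 0.15]; -10 [0.03, -0.47, 0.1]; -5 [0.02, -0.48, 0.06]; 0 [0.03, -0.47, 0.03]; 5 [0.03, -0.48, -0.03]; 10 [0.02, -0.48, -0.06]; 15 [0.03, -0.47, -0.1]; 20 [0.03, -0.46, -0.15]; 25 [0.02, -0.44, -0.18]; 30 [0.02, -0.42, -0.22]; 35 [0.03, -0.41, -0.26]; 40 [0.02, -0.38, -0.29]; 45 [0.02, -0.35, -0.33]; 50 [0.02, -0.33, -0.35]; 55 [0.01, -0.29, -0.38]; 60 [0.02, -0.26, -0.4]; 65 [0.01, -0.22, -0.43]; 70 [0.01, -0.18, -0.44]; 75 [0.01, -0.15, -0.46]; 80 [0.0, -0.1, -0.47]; 85 [0.01, -0.06, -0.48]; 90 [0.0, -0.02, -0.47]; 95 [0.0, 0.02, -0.48]; 100 [-0.01, 0.06, -0.48]; 105 [0.0, 0.1, -0.47]; 110 [-0.01, 0.15, -0.46]; 115 [-0.01, 0.18, -0.44]; 120 [-0.01, 0.22, -0.42]; 125 [-0.02, 0.26, -0.41]; 130 [-0.01, 0.29, -0.38]; 135 [-0.02, 0.33, -0.35]; 140 [-0.02, 0.35, -0.33]; 145 [-0.02, 0.38, -0.29]; 150 [-0.03, 0.41, -0.26]; 155 [-0.02, 0.42, -0.22]; 160 [-0.02, 0.44, -0.18]; 165 [-0.03, 0.46, -0.15]; 170 [-0.03, 0.47, -0.1]; 175 [-0.02, 0.48, -0.06]; 180 [-0.03, 0.48, -0.02]; 185 [-0.03, 0.47, 0.02]; 190 [-0.02, 0.48, 0.06]; 195 [-0.03, 0.47, 0.1]; 200 [-0.03, 0.46, 0.15]; 205 [-0.02, 0.44, 0.18]; 210 [-0.02, 0.43, 0.22]; 215 [-0.03, 0.4, 0.26]; 220 [-0.02, 0.38, 0.29]; 225 [-0.02, 0.35, 0.33]; 230 [-0.02, 0.33, 0.35]; 235 [-0.01, 0.29, 0.38]; 240 [-0.02, 0.26, 0.41]; 245 [-0.01, 0.22, 0.42]; 250 [-0.01, 0.18, 0.44]; 255 [-0.01, 0.15, 0.46]; 260 [0.0, 0.1, 0.47]; 265 [-0.01, 0.06, 0.48]; 270 [0.0, 0.03, 0.48]; 275 [0.0, -0.03, 0.47]; 280 [0.01, -0.06, 0.48]; 285 [0.0, -0.1, 0.47]; 290 [0.01, -0.15, 0.46]; 295 [0.01, -0.18, 0.44]; 300 [0.01, -0.22, 0.43]; 305 [0.02, -0.26, 0.4]; 310 [0.01, -0.29, 0.38]; 315 [0.02, -0.33, 0.35]; 320 [0.02, -0.35, 0.33]; 325 [0.02, -0.38, 0.29]; 330 [0.03, -0.4, 0.26]; 335 [0.02, -0.43, 0.22]; 340 [0.02, -0.44, 0.18];
```

```bash
{
python3 -m jog '[{"travel":[0.02,-0.44,0.18],"delta_rot":[0,0,0],"grip":1}]'
python3 -m jog '[{"travel":[0.03,-0.46,0.15],"delta_rot":[0,0,0],"grip":1}]'
python3 -m jog '[{"travel":[0.03,-0.47,0.1],"delta_rot":[0,0,0],"grip":1}]'
python3 -m jog '[{"travel":[0.02,-0.48,0.06],"delta_rot":[0,0,0],"grip":1}]'
python3 -m jog '[{"travel":[0.03,-0.47,0.03],"delta_rot":[0,0,0],"grip":1}]'
python3 -m jog '[{"travel":[0.03,-0.48,-0.03],"delta_rot":[0,0,0],"grip":1}]'
python3 -m jog '[{"travel":[0.02,-0.48,-0.06],"delta_rot":[0,0,0],"grip":1}]'
python3 -m jog '[{"travel":[0.03,-0.47,-0.1],"delta_rot":[0,0,0],"grip":1}]'
python3 -m jog '[{"travel":[0.03,-0.46,-0.15],"delta_rot":[0,0,0],"grip":1}]'
} >L1; grep -E "tool|force" L1|paste - - -
```

```text
tool_pos: [515.0, 119.0, 366.7]	ft_force: [0.9, 8.3, -0.1]	finger_force: 58.5
tool_pos: [515.2, 114.5, 368.3]	ft_force: [0.1, 8.6, 0.5]	finger_force: 58.6
tool_pos: [515.5, 109.9, 369.5]	ft_force: [-0.1, 8.4, 3.0]	finger_force: 58.8
tool_pos: [515.7, 105.0, 370.4]	ft_force: [-1.4, 7.6, 2.8]	finger_force: 58.9
tool_pos: [516.0, 100.3, 370.8]	ft_force: [-2.5, 7.0, 4.4]	finger_force: 58.9
tool_pos: [516.3, 95.4, 370.8]	ft_force: [-2.2, 7.0, 5.9]	finger_force: 59.1
tool_pos: [516.5, 90.5, 370.3]	ft_force: [-2.2, 6.7, 6.3]	finger_force: 59.1
tool_pos: [516.8, 85.7, 369.4]	ft_force: [-3.5, 5.7, 5.9]	finger_force: 59.2
tool_pos: [517.0, 80.9, 368.1]	ft_force: [-4.1, 4.4, 7.9]	finger_force: 59.3
```

```bash
{
python3 -m jog '[{"travel":[0.02,-0.44,-0.18],"delta_rot":[0,0,0],"grip":1}]'
python3 -m jog '[{"travel":[0.02,-0.42,-0.22],"delta_rot":[0,0,0],"grip":1}]'
python3 -m jog '[{"travel":[0.02,-0.41,-0.26],"delta_rot":[0,0,0],"grip":1}]'
python3 -m jog '[{"travel":[0.02,-0.38,-0.29],"delta_rot":[0,0,0],"grip":1}]'
python3 -m jog '[{"travel":[0.02,-0.35,-0.33],"delta_rot":[0,0,0],"grip":1}]'
python3 -m jog '[{"travel":[0.01,-0.33,-0.35],"delta_rot":[0,0,0],"grip":1}]'
python3 -m jog '[{"travel":[0.01,-0.29,-0.38],"delta_rot":[0,0,0],"grip":1}]'
python3 -m jog '[{"travel":[0.01,-0.26,-0.4],"delta_rot":[0,0,0],"grip":1}]'
python3 -m jog '[{"travel":[0.01,-0.22,-0.43],"delta_rot":[0,0,0],"grip":1}]'
python3 -m jog '[{"travel":[0.01,-0.18,-0.44],"delta_rot":[0,0,0],"grip":1}]'
python3 -m jog '[{"travel":[0.01,-0.15,-0.46],"delta_rot":[0,0,0],"grip":1}]'
python3 -m jog '[{"travel":[0,-0.1,-0.47],"delta_rot":[0,0,0],"grip":1}]'
python3 -m jog '[{"travel":[0,-0.06,-0.48],"delta_rot":[0,0,0],"grip":1}]'
python3 -m jog '[{"travel":[0,-0.02,-0.47],"delta_rot":[0,0,0],"grip":1}]'
python3 -m jog '[{"travel":[0,0.02,-0.48],"delta_rot":[0,0,0],"grip":1}]'
python3 -m jog '[{"travel":[0,0.06,-0.48],"delta_rot":[0,0,0],"grip":1}]'
python3 -m jog '[{"travel":[0,0.1,-0.47],"delta_rot":[0,0,0],"grip":1}]'
python3 -m jog '[{"travel":[-0.01,0.15,-0.46],"delta_rot":[0,0,0],"grip":1}]'
python3 -m jog '[{"travel":[-0.01,0.18,-0.44],"delta_rot":[0,0,0],"grip":1}]'
python3 -m jog '[{"travel":[-0.01,0.22,-0.42],"delta_rot":[0,0,0],"grip":1}]'
python3 -m jog '[{"travel":[-0.01,0.26,-0.41],"delta_rot":[0,0,0],"grip":1}]'
python3 -m jog '[{"travel":[-0.01,0.29,-0.38],"delta_rot":[0,0,0],"grip":1}]'
python3 -m jog '[{"travel":[-0.02,0.33,-0.35],"delta_rot":[0,0,0],"grip":1}]'
} >L2; grep -E "tool|force" L2|paste - - -
```

```text
tool_pos: [517.3, 76.3, 366.3]	ft_force: [-3.5, 4.3, 6.9]	finger_force: 59.3
tool_pos: [517.5, 71.9, 364.1]	ft_force: [-3.4, 4.0, 8.4]	finger_force: 59.3
tool_pos: [517.7, 67.7, 361.5]	ft_force: [-2.7, 2.0, 7.8]	finger_force: 59.3
tool_pos: [517.9, 63.7, 358.5]	ft_force: [-2.4, 2.0, 7.3]	finger_force: 59.3
tool_pos: [518.1, 60.0, 355.2]	ft_force: [-2.8, 1.3, 7.2]	finger_force: 59.3
tool_pos: [518.3, 56.6, 351.5]	ft_force: [-3.2, 1.4, 6.6]	finger_force: 59.2
tool_pos: [518.4, 53.6, 347.6]	ft_force: [-1.4, 0.4, 6.5]	finger_force: 59.2
tool_pos: [518.5, 51.0, 343.5]	ft_force: [-1.5, 1.4, 6.7]	finger_force: 59.1
tool_pos: [518.6, 48.7, 339.1]	ft_force: [-1.5, 1.1, 4.8]	finger_force: 59.1
tool_pos: [518.7, 46.9, 334.6]	ft_force: [-0.8, 0.3, 6.0]	finger_force: 59.1
tool_pos: [518.8, 45.4, 329.9]	ft_force: [-2.0, 0.6, 4.6]	finger_force: 59.0
tool_pos: [518.9, 44.4, 324.9]	ft_force: [-0.4, -0.9, 3.7]	finger_force: 59.0
tool_pos: [518.9, 43.8, 319.8]	ft_force: [1.0, -0.5, 3.8]	finger_force: 59.0
tool_pos: [518.9, 43.7, 314.8]	ft_force: [0.4, -0.1, 3.1]	finger_force: 59.0
tool_pos: [518.9, 44.0, 309.8]	ft_force: [1.5, -0.2, 3.4]	finger_force: 58.9
tool_pos: [518.9, 44.7, 304.9]	ft_force: [0.7, 1.0, 2.6]	finger_force: 58.9
tool_pos: [518.8, 45.8, 300.1]	ft_force: [2.1, 1.3, 2.7]	finger_force: 58.9
tool_pos: [518.7, 47.4, 295.5]	ft_force: [1.4, 1.9, 3.3]	finger_force: 58.9
tool_pos: [518.6, 49.3, 291.2]	ft_force: [2.4, 1.7, 3.0]	finger_force: 59.0
tool_pos: [518.5, 51.6, 287.1]	ft_force: [1.5, 2.9, 4.5]	finger_force: 59.0
tool_pos: [518.4, 54.2, 283.1]	ft_force: [1.5, 3.8, 4.3]	finger_force: 59.1
tool_pos: [518.3, 57.2, 279.4]	ft_force: [1.5, 2.9, 5.0]	finger_force: 59.2
tool_pos: [518.1, 60.5, 276.0]	ft_force: [1.5, 3.7, 5.5]	finger_force: 59.2
```

Good, the forces stay small. I'm at q = 135° commanded and carrying on to about 350°.

```bash
{
python3 -m jog '[{"travel":[-0.02,0.35,-0.33],"delta_rot":[0,0,0],"grip":1}]'
python3 -m jog '[{"travel":[-0.02,0.38,-0.29],"delta_rot":[0,0,0],"grip":1}]'
python3 -m jog '[{"travel":[-0.02,0.41,-0.26],"delta_rot":[0,0,0],"grip":1}]'
python3 -m jog '[{"travel":[-0.02,0.42,-0.22],"delta_rot":[0,0,0],"grip":1}]'
python3 -m jog '[{"travel":[-0.02,0.44,-0.18],"delta_rot":[0,0,0],"grip":1}]'
python3 -m jog '[{"travel":[-0.03,0.46,-0.15],"delta_rot":[0,0,0],"grip":1}]'
python3 -m jog '[{"travel":[-0.03,0.47,-0.1],"delta_rot":[0,0,0],"grip":1}]'
python3 -m jog '[{"travel":[-0.02,0.48,-0.06],"delta_rot":[0,0,0],"grip":1}]'
python3 -m jog '[{"travel":[-0.02,0.48,-0.02],"delta_rot":[0,0,0],"grip":1}]'
python3 -m jog '[{"travel":[-0.03,0.47,0.02],"delta_rot":[0,0,0],"grip":1}]'
python3 -m jog '[{"travel":[-0.02,0.48,0.06],"delta_rot":[0,0,0],"grip":1}]'
python3 -m jog '[{"travel":[-0.03,0.47,0.1],"delta_rot":[0,0,0],"grip":1}]'
python3 -m jog '[{"travel":[-0.02,0.46,0.15],"delta_rot":[0,0,0],"grip":1}]'
python3 -m jog '[{"travel":[-0.02,0.44,0.18],"delta_rot":[0,0,0],"grip":1}]'
python3 -m jog '[{"travel":[-0.02,0.43,0.22],"delta_rot":[0,0,0],"grip":1}]'
python3 -m jog '[{"travel":[-0.02,0.4,0.26],"delta_rot":[0,0,0],"grip":1}]'
python3 -m jog '[{"travel":[-0.02,0.38,0.29],"delta_rot":[0,0,0],"grip":1}]'
python3 -m jog '[{"travel":[-0.02,0.35,0.33],"delta_rot":[0,0,0],"grip":1}]'
python3 -m jog '[{"travel":[-0.02,0.33,0.35],"delta_rot":[0,0,0],"grip":1}]'
python3 -m jog '[{"travel":[-0.01,0.29,0.38],"delta_rot":[0,0,0],"grip":1}]'
python3 -m jog '[{"travel":[-0.02,0.26,0.41],"delta_rot":[0,0,0],"grip":1}]'
python3 -m jog '[{"travel":[-0.01,0.22,0.42],"delta_rot":[0,0,0],"grip":1}]'
python3 -m jog '[{"travel":[-0.01,0.18,0.44],"delta_rot":[0,0,0],"grip":1}]'
python3 -m jog '[{"travel":[-0.01,0.15,0.46],"delta_rot":[0,0,0],"grip":1}]'
python3 -m jog '[{"travel":[0,0.1,0.47],"delta_rot":[0,0,0],"grip":1}]'
python3 -m jog '[{"travel":[0,0.06,0.48],"delta_rot":[0,0,0],"grip":1}]'
python3 -m jog '[{"travel":[0,0.03,0.48],"delta_rot":[0,0,0],"grip":1}]'
python3 -m jog '[{"travel":[0,-0.03,0.47],"delta_rot":[0,0,0],"grip":1}]'
python3 -m jog '[{"travel":[0,-0.06,0.48],"delta_rot":[0,0,0],"grip":1}]'
python3 -m jog '[{"travel":[0,-0.1,0.47],"delta_rot":[0,0,0],"grip":1}]'
python3 -m jog '[{"travel":[0.01,-0.15,0.46],"delta_rot":[0,0,0],"grip":1}]'
python3 -m jog '[{"travel":[0.01,-0.18,0.44],"delta_rot":[0,0,0],"grip":1}]'
python3 -m jog '[{"travel":[0.01,-0.22,0.43],"delta_rot":[0,0,0],"grip":1}]'
python3 -m jog '[{"travel":[0.01,-0.26,0.4],"delta_rot":[0,0,0],"grip":1}]'
python3 -m jog '[{"travel":[0.01,-0.29,0.38],"delta_rot":[0,0,0],"grip":1}]'
python3 -m jog '[{"travel":[0.02,-0.33,0.35],"delta_rot":[0,0,0],"grip":1}]'
python3 -m jog '[{"travel":[0.02,-0.35,0.33],"delta_rot":[0,0,0],"grip":1}]'
python3 -m jog '[{"travel":[0.02,-0.38,0.29],"delta_rot":[0,0,0],"grip":1}]'
python3 -m jog '[{"travel":[0.02,-0.4,0.26],"delta_rot":[0,0,0],"grip":1}]'
python3 -m jog '[{"travel":[0.02,-0.43,0.22],"delta_rot":[0,0,0],"grip":1}]'
python3 -m jog '[{"travel":[0.02,-0.44,0.18],"delta_rot":[0,0,0],"grip":1}]'
python3 -m jog '[{"travel":[0.03,-0.46,0.15],"delta_rot":[0,0,0],"grip":1}]'
python3 -m jog '[{"travel":[0.03,-0.47,0.1],"delta_rot":[0,0,0],"grip":1}]'
python3 -m jog '[{"travel":[0.02,-0.48,0.06],"delta_rot":[0,0,0],"grip":1}]'
python3 -m jog '[{"travel":[0.03,-0.47,0.03],"delta_rot":[0,0,0],"grip":1}]'
} >L3
cat > fit.py <<'E'
import re,numpy as np,sys
from scipy.optimize import least_squares
L=[]
for f in sys.argv[1:]:
    t=open(f).read();P=re.findall(r"tool_pos: \[(.*)\]",t);F=re.findall(r"ft_force: \[(.*)\]",t)
    L+=[[*map(float,p.split(",")),*map(float,g.split(","))] for p,g in zip(P,F)]
L=np.array(L);y,z,fy,fz=L[:,1],L[:,2],L[:,4],L[:,5]
c=least_squares(lambda p:np.hypot(y-p[0],z-p[1])-p[2],[98.5,315,55]).x
q=np.unwrap(np.arctan2(-(y-c[0]),z-c[1]))
w=np.sign(np.gradient(q))
# hand on wheel = -ft ; clockwise tangent (y,z)=(-cos,-sin)
T=55e-3*(fy*np.cos(q)+fz*np.sin(q))
def model(p):return p[0]*w+p[1]*np.sin(q)+p[2]*np.cos(q)
p=least_squares(lambda p:model(p)-T,[.2,.1,.1],loss="soft_l1",f_scale=.05).x
C=np.linalg.inv(np.c_[w,np.sin(q),np.cos(q)].T@np.c_[w,np.sin(q),np.cos(q)])
r=T-model(p);print("centre,R",c.round(2),"q range",np.degrees(q[[0,-1]]).round(1))
print("drag %.3f amp %.3f  rms %.3f"%(p[0],np.hypot(p[1],p[2]),r.std()))
# torque A sin(phi), phi=q+d, phi=0 is spot at bottom: p1=A cos d, p2=A sin d
d=np.arctan2(p[2],p[1]);print("spot down at q=%.1f deg +- %.1f"%(np.degrees(-d)%360,np.degrees(r.std()*np.sqrt(C[1,1])/np.hypot(p[1],p[2]))))
print(np.c_[np.degrees(q),T*1e3,r*1e3][::4].round(0).astype(int).tolist(), "last",L[-1], "Fmax",np.abs(L[:,3:]).max())
E
python3 fit.py L1 L2 L3; tail -7 L3
```

```text
centre,R [ 98.53 315.66  55.02] q range [-21.9 358.2]
drag 0.222 amp 0.192  rms 0.026
spot down at q=262.2 deg +- 1.3
[[-22, 426, 17], [-2, 377, -36], [19, 368, -27], [39, 339, -15], [60, 357, 61], [80, 192, -36], [101, 129, -30], [121, 129, 28], [141, 95, 37], [161, 49, 16], [180, 39, 7], [200, 42, -10], [219, 85, -6], [238, 191, 46], [258, 189, -19], [278, 272, -1], [298, 362, 28], [318, 397, 17], [338, 392, -16], [358, 384, -30]] last [516.  100.3 370.7   0.    7.2   6.8] Fmax 10.5
finger_force: 59.6
t: 9.95
tool_pos: [516.0, 100.3, 370.7]
eef_rot: [-0.002, 1.0, 0.027, 0.001]
ft_force: [0.0, 7.2, 6.8]
gripper_width: 0.141
finger_force: 59.6
```

Clean fit: drag is 0.222 N m, the amplitude is 0.192 and R is 55.02. The heavy side is down at about q = 262°. I'll go back through that region to cancel friction bias.

```bash
{
python3 -m jog '[{"travel":[-0.03,0.47,-0.03],"delta_rot":[0,0,0],"grip":1}]'
python3 -m jog '[{"travel":[-0.02,0.48,-0.06],"delta_rot":[0,0,0],"grip":1}]'
python3 -m jog '[{"travel":[-0.03,0.47,-0.1],"delta_rot":[0,0,0],"grip":1}]'
python3 -m jog '[{"travel":[-0.03,0.46,-0.15],"delta_rot":[0,0,0],"grip":1}]'
python3 -m jog '[{"travel":[-0.02,0.44,-0.18],"delta_rot":[0,0,0],"grip":1}]'
python3 -m jog '[{"travel":[-0.02,0.43,-0.22],"delta_rot":[0,0,0],"grip":1}]'
python3 -m jog '[{"travel":[-0.02,0.4,-0.26],"delta_rot":[0,0,0],"grip":1}]'
python3 -m jog '[{"travel":[-0.02,0.38,-0.29],"delta_rot":[0,0,0],"grip":1}]'
python3 -m jog '[{"travel":[-0.02,0.35,-0.33],"delta_rot":[0,0,0],"grip":1}]'
python3 -m jog '[{"travel":[-0.02,0.33,-0.35],"delta_rot":[0,0,0],"grip":1}]'
python3 -m jog '[{"travel":[-0.01,0.29,-0.38],"delta_rot":[0,0,0],"grip":1}]'
python3 -m jog '[{"travel":[-0.01,0.26,-0.4],"delta_rot":[0,0,0],"grip":1}]'
python3 -m jog '[{"travel":[-0.01,0.22,-0.43],"delta_rot":[0,0,0],"grip":1}]'
python3 -m jog '[{"travel":[-0.01,0.18,-0.44],"delta_rot":[0,0,0],"grip":1}]'
python3 -m jog '[{"travel":[-0.01,0.15,-0.46],"delta_rot":[0,0,0],"grip":1}]'
python3 -m jog '[{"travel":[0,0.1,-0.47],"delta_rot":[0,0,0],"grip":1}]'
python3 -m jog '[{"travel":[0,0.06,-0.48],"delta_rot":[0,0,0],"grip":1}]'
python3 -m jog '[{"travel":[0,0.03,-0.47],"delta_rot":[0,0,0],"grip":1}]'
python3 -m jog '[{"travel":[0,-0.03,-0.48],"delta_rot":[0,0,0],"grip":1}]'
python3 -m jog '[{"travel":[0,-0.06,-0.48],"delta_rot":[0,0,0],"grip":1}]'
python3 -m jog '[{"travel":[0,-0.1,-0.47],"delta_rot":[0,0,0],"grip":1}]'
python3 -m jog '[{"travel":[0.01,-0.15,-0.46],"delta_rot":[0,0,0],"grip":1}]'
python3 -m jog '[{"travel":[0.01,-0.18,-0.44],"delta_rot":[0,0,0],"grip":1}]'
python3 -m jog '[{"travel":[0.01,-0.22,-0.42],"delta_rot":[0,0,0],"grip":1}]'
python3 -m jog '[{"travel":[0.02,-0.26,-0.41],"delta_rot":[0,0,0],"grip":1}]'
python3 -m jog '[{"travel":[0.01,-0.29,-0.38],"delta_rot":[0,0,0],"grip":1}]'
python3 -m jog '[{"travel":[0.02,-0.33,-0.35],"delta_rot":[0,0,0],"grip":1}]'
python3 -m jog '[{"travel":[0.02,-0.35,-0.33],"delta_rot":[0,0,0],"grip":1}]'
python3 -m jog '[{"travel":[0.02,-0.38,-0.29],"delta_rot":[0,0,0],"grip":1}]'
python3 -m jog '[{"travel":[0.02,-0.4,-0.26],"delta_rot":[0,0,0],"grip":1}]'
python3 -m jog '[{"travel":[0.02,-0.43,-0.22],"delta_rot":[0,0,0],"grip":1}]'
python3 -m jog '[{"travel":[0.02,-0.44,-0.18],"delta_rot":[0,0,0],"grip":1}]'
python3 -m jog '[{"travel":[0.02,-0.46,-0.15],"delta_rot":[0,0,0],"grip":1}]'
python3 -m jog '[{"travel":[0.03,-0.47,-0.1],"delta_rot":[0,0,0],"grip":1}]'
python3 -m jog '[{"travel":[0.02,-0.48,-0.06],"delta_rot":[0,0,0],"grip":1}]'
python3 -m jog '[{"travel":[0.03,-0.47,-0.02],"delta_rot":[0,0,0],"grip":1}]'
} >L4
python3 fit.py L1 L2 L3 L4;python3 fit.py L4
```

```text
centre,R [ 98.53 315.69  55.02] q range [-21.9 181.1]
drag 0.221 amp 0.193  rms 0.028
spot down at q=261.9 deg +- 1.2
[[-22, 426, 17], [-2, 377, -36], [19, 368, -25], [39, 339, -13], [60, 357, 63], [80, 192, -34], [101, 129, -27], [121, 128, 30], [141, 94, 39], [161, 49, 17], [180, 39, 9], [200, 42, -9], [219, 85, -5], [238, 191, 46], [258, 189, -19], [278, 272, -2], [298, 362, 28], [318, 397, 17], [338, 392, -16], [358, 384, -29], [339, -44, -11], [319, -39, 20], [299, -116, -10], [279, -226, -60], [259, -206, 25], [239, -295, 0], [220, -375, -24], [200, -384, 7], [181, -388, 23]] last [516.1  99.6 260.8   0.7   6.9   8.4] Fmax 12.6
centre,R [ 98.56 315.75  55.  ] q range [  -4.8 -178.9]
drag 0.215 amp 0.194  rms 0.032
spot down at q=263.3 deg +- 5.2
[[-5, -9, 13], [-26, -59, -27], [-46, -90, -24], [-66, -57, 61], [-87, -160, 22], [-106, -283, -35], [-126, -308, 1], [-145, -346, 14], [-164, -401, -7]] last [516.1  99.6 260.8   0.7   6.9   8.4] Fmax 12.6
```

Both directions agree on q ≈ 262°. I'll bring the wheel there.

```bash
python3 -m jog '[{"travel":[-0.05,0.96,0.08],"delta_rot":[0,0,0],"grip":1},{"travel":[-0.11,1.88,0.33],"delta_rot":[0,0,0],"grip":1},{"travel":[-0.15,2.75,0.74],"delta_rot":[0,0,0],"grip":1},{"travel":[-0.2,3.54,1.29],"delta_rot":[0,0,0],"grip":1},{"travel":[-0.24,4.21,1.97],"delta_rot":[0,0,0],"grip":1},{"travel":[-0.27,4.76,2.75],"delta_rot":[0,0,0],"grip":1},{"travel":[-0.29,5.17,3.62],"delta_rot":[0,0,0],"grip":1},{"travel":[-0.3,5.36,4.26],"delta_rot":[0,0,0],"grip":1},{"travel":[-0.3,5.45,4.74],"delta_rot":[0,0,0],"grip":1},{"travel":[-0.3,5.45,4.74],"delta_rot":[0,0,0],"grip":1},{"travel":[-0.3,5.45,4.74],"delta_rot":[0,0,0],"grip":1},{"travel":[-0.3,5.45,4.74],"delta_rot":[0,0,0],"grip":1}]'
python3 -m jog '[{"travel":[0,0,0],"delta_rot":[0,0,0],"grip":1},{"travel":[0,0,0],"delta_rot":[0,0,0],"grip":1},{"travel":[0,0,0],"delta_rot":[0,0,0],"grip":1},{"travel":[0,0,0],"delta_rot":[0,0,0],"grip":1}]'
python3 - <<'E'
from rig import *
import numpy as np,cv2
s=telemetry.sense();p=s["tool_pos"];print(p,np.degrees(np.arctan2(-(p[1]-98.53),p[2]-315.69))%360,s["ft_force"])
cv2.imwrite("pics/s9.png",cv2.resize(get_image("scene")[130:300,150:350][...,::-1],None,fx=3,fy=3))
E
```

```text
t: 13.95
tool_pos: [513.3, 152.9, 307.3]
eef_rot: [0.0, 1.0, 0.027, 0.001]
ft_force: [5.1, -0.5, 3.2]
gripper_width: 0.139
finger_force: 59.5
t: 14.28
tool_pos: [513.2, 152.9, 307.3]
eef_rot: [0.0, 1.0, 0.027, 0.001]
ft_force: [5.9, 0.1, 4.3]
gripper_width: 0.138
finger_force: 59.5
[513.24860375 152.88569578 307.3197188 ] 261.2457376816495 [5.88338405 0.05791196 4.2960305 ]
```

View pics/s9.png

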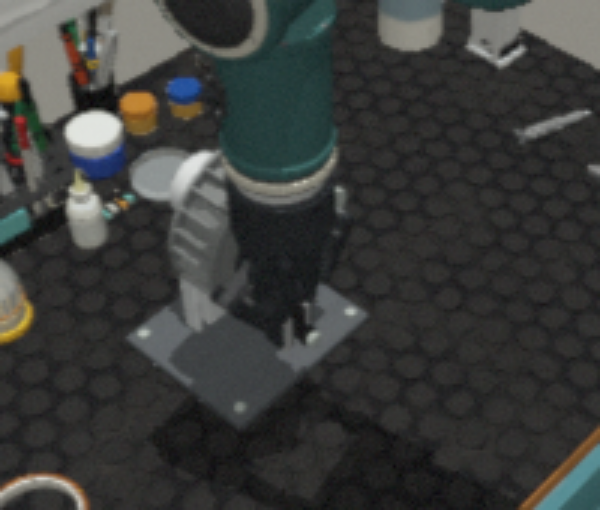

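The wheel is still at q = 261.2° (target 262°) with the sleeve gripped. The picture shows the gripper on the handle at the wheel's left side, near (290,330), and nothing else disturbed. I'm handing in.

```bash
python3 -c "from rig import job;print(job.hand_in())"
```

```text
the job is handed in; nothing more can be done
None
```

The job is handed in: I turned the wheel through a bit more than one full turn (about 380°), found the heavy side is down at a crank angle of about 262°, and left it held still at 261°, with the handle gripped and the other things on the bench untouched.

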